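# Swing the carton fence to its stop and wedge it

## Task

On the carton-sizing board, push the free end of the blue fence bar round its pin until the bar bears on the dark stop post, and keep it pressed there with roughly 12 to 15 N for half a second. Then push the orange tab so that the yellow wedge bolt slides in behind the bar's end, until it bites and clamps the bar firmly against the post, with a push of roughly 15 N on the tab, and let go. Be gentle: no push or clamping force may pass 30 N, and leave the small carton, tape roll, white bin and blue bottle where they stand.

Things in the scene. Friction and masses are not known exactly. Their poses are not given: they have to be found in the camera images.
- jig: Plywood carton-sizing board, 330 x 420 mm, 18 mm thick, fixed on the bench. Origin: the pin's axis at bench height; z up. It spans x -195 to +135 and y -60 to +360 mm in its own frame. Its +y is, within 3 degrees, the way the fence bar points when home; +x is the way its free end travels to get there.
- pin (a point): Centre of the fixed steel pin (12 mm thick, with a 24 mm flat head whose top is 48 mm above the bench) that holds the bar down, at the height of the bar's top, 40 mm above the bench.
- bar: Blue fence bar, 0.28 to 0.54 kg, 25 mm wide, 22 high (18 to 40 mm above the bench), with a 40 mm square eye. Origin: its 13.5 mm hole, over the pin with 0.75 mm play, at the underside; +y runs along the bar to the free end 200 mm away. Starts 23 to 49 degrees anticlockwise (from above) of home: push its -x long face. Slides with a few N of dry friction and stays where left.
- bar_end (a point): Middle of the bar's free end, 200 mm from the hole, at the height of the bar's top.
- stop: Dark steel stop post, fixed, rigid: upright cylinder 20 mm in diameter, 42 mm high above the board, with a low foot on the side away from the bar. Origin: the post's axis at the board's top, about 185 mm from the pin. The bar is home when its +x long face rests on this post.
- housing: Dark steel guide of the wedge bolt, fixed on the board beyond the bar's free end, 56 x 70 mm, cheeks 22 mm high above the board. Origin: on the board's top; axes parallel to the board's: the bolt slides along -y (towards the pin). The bolt is a part of it as to contact forces.
- bolt (a joint): Travel (m) of the yellow wedge bolt: 0 out, grows inward, at most 0.07. Starts at 0 to 6 mm, about 2 N dry friction, stays where left. Wedge 14 mm thick and high, middle 32 mm above the bench, thin end to the pin; its bar side tapers 9 degrees and bears on the -x corner of the bar's free end. It bites at 5 to 55 mm travel (feel for it), then the push rises by 2 to 8 N per mm; self-locking.
- tab (a point): Centre of the top of the orange upright push tab on the bolt: 28 mm wide across the push, 14 mm thick along it, 46 mm long, from 39 to 85 mm above the bench; its sides are parallel to the housing's axes. It moves with the bolt. There is free room on its outer (+y) side, above the housing's cheeks (top 40 mm above the bench).
- carton: Small brown carton with a white band standing on the board on the far side of the stop, 45 x 85 x 50 mm. Origin: centre of its underside. Bystander: leave alone.
- tape: Orange roll of tape lying on the bench, 90 mm diameter, 45 mm high. Origin: centre of its underside. Bystander: leave alone.
- bin: White open plastic bin on the bench, 150 x 220 x 70 mm. Origin: centre of its underside. Bystander: leave alone.
- spray: Blue bottle with a white cap, 56 mm diameter, 120 mm high. Origin: centre of its underside. Bystander: leave alone.

How it is judged (in metres and radians):
On the way, in this order (a step that is already met when the one before it is completed fails the run):
1. the bar is pressed on the stop post with more than 3 N for 0.3 s, the wedge not yet touching it (contact force between bar and stop above 3 N and contact force between bar and housing below 0.5 N), for 0.3 s.
2. the wedge bears on the bar and the bar on the post, each with more than 5 N (contact force between bar and stop above 5 N and contact force between bar and housing above 5 N), for 0.2 s.
At the end, for the whole second after the job is handed in: The bar is on its pin (within 4 mm) and at rest, clamped between stop post and wedge bolt: more than 5 N between bar and post and more than 5 N between wedge and bar, with the bolt let go (all of step 2 and value of joint bolt above 0.004 m and linear speed of bar below 0.02 m/s and horizontal distance between bar and jig below 0.004 m); the robot touches nothing.
It fails at once if bar and post pressed together with more than 30 N (contact force between bar and stop above 30 N).
It fails at once if wedge and bar pressed together with more than 30 N (contact force between bar and housing above 30 N).
It fails at once if the robot pushes the bar with more than 30 N (contact force between the arm and bar above 30 N).
It fails at once if the robot pushes the bolt or its housing with more than 30 N (contact force between the arm and housing above 30 N).
It fails at once if carton, tape roll, bin or bottle shifted by more than 20 mm or tipped (distance of any of carton, tape, bin, spray from where it was at the start of the episode above 0.02 m or angle between any of carton, tape, bin, spray's own z axis and vertical above 0.3 rad).
It also fails if it takes over 59 s, if anything falls off the work surface, if the arm or the gripper's body presses on something with over 40 N, if the wrist force passes 120 N, or if a joint passes its speed limit or range.

## Robot

A 6-joint arm with a two-finger parallel gripper is mounted at the origin on the work surface. World frame = base frame: x ahead of the robot, y to its left, z up, the work surface at z = 0. Lengths are in mm, angles in degrees, forces in N, time in s.
With the tool pointing down it reaches from about 300 to 850 mm from the base axis. Payload 4.2 kg.
Tool frame: the origin (TCP) lies on the centre line of the jaws, within the pads' length; the fingertips stand 14 mm ahead of it and the grasp point (between the pads) lies 5 mm behind it; z points along the fingers, y is the line along which they close (so a half turn about z gives the same grasp; the last joint's range is limited). The gripper opens to 91 mm and grips with 3 to 60 N. Pads are 32 mm wide; open, the fingers measure 118 mm over their backs; the gripper's body (76 mm by 178 mm) begins 60 mm behind the grasp point.
Start: joints at [-77.407, 18.312, 89.639, -0, 72.044, -1.146], TCP at [136.569, -558.561, 227.976] pointing down, gripper open.
Joint ranges: [-177.97, 177.97], [-48.28, 115.42], [12.27, 149.76], [-77.06, 257.06], [2.81, 150.46], [-146.56, 146.56]. Speed limits (degrees/s): [147.25, 147.25, 180, 180, 180, 180].

## Interface

Orientations are given as [roll, pitch, yaw] about the fixed x, y, z axes, in that order (R = Rz(yaw) Ry(pitch) Rx(roll)).
In Python, from workcell import env gives the robot as it stands.
- The arm moves only by the tool arm_command, never from a script. Its argument "motion" is a list of rows, each an object with "offset": the shift along the tool's x, y, z in m, a list of three; "spin": the turn about the tool's z in rad. In form: [{"offset": [tx, ty, tz], "spin": spin}, ...]. A call has 1 to 5 rows; each row shifts and turns the commanded pose from where the row before left it, along the tool's axes as they then stand; what a row does not reach is not made up. A row lasts 1/8 s, in which the tool goes at most 62.5 mm and 10.7 degrees, less where a joint would pass 70% of its speed; a pose out of reach is approached as far as the arm can. A call with a gripper value outside its range is refused whole. "jaw" is the finger opening in m, from 0 to 0.0912, set as the call begins (left out, the last holds). The fingers move at their own pace and stop on an object; "newtons" is the grip in N (left out, the last holds). Time passes only in rows, so rows that do not move let the fingers close. It gives the time, the measured TCP pose, the force, the opening and the grip force at its end, in the units of the state.
- env.state(): the state, without advancing time (a new reading comes with each control period).
- env.grab_frame(name): name is "scene" or "top"; returns (picture, depth): 480x640x3 uint8, blue, green, red; 480x640 float32, mm along the optical axis (not along the pixel's ray), 0 where there is no reading.
- env.camera_model(name): a dict with "fx", "fy", "cx", "cy" (pixels), "k1" (the pictures are not rectified: a ray, as slopes to the right and down, at radius r is drawn at 1 + k1 r^2 times it, then the intrinsics apply), "eye" and "rotation" of the camera in the world. Camera axes: x right, y down, z forward; pixel columns grow to the right and rows downward; lengths in mm; the calibration is good to about 2 mm. A picture is of the moment at which its call begins. camera_model takes no time and is no camera call.
- env.job_done(): hands the job in; it is judged then, once.
Trained networks look in the newest picture that a camera, given by its name, has taken for a name from the list of things; names that differ only in an ending like _2 or _b are one class to them, and where a whole thing is asked for, a point or a joint stands for the part that bears it (a point fixed in the world has none). Each returns a list of dicts, best first, with "score" (0 to 1); they miss things now and then, are a little off and sometimes report something else, mostly with a low value. They report only what shows in the picture. A call takes as long as a camera call.
- env.boxes_of(camera, target): "bbox" ([left, top, right, bottom] in pixels, round what is visible of it).
- env.pinpoint(camera, target): "location" ([column, row] in pixels: a listed point, or the origin of a listed thing).
The state is a dict: "time_s": time; "qpos": joint angles; "qvel": joint speeds; "effort": joint torques, N m; "ee_pos": TCP position; "ee_rot": TCP orientation; "force": force on the tool from outside, world axes, zero at the start; "torque": the same for the moment, N m; "gripper_width": finger opening in mm; "gripper_force": force on a finger pad.
Only numpy, scipy, OpenCV 4.12 (cv2) and the standard library are available. Lean on these libraries where they do the work, as an engineer would, in place of code of your own. Each camera call takes 0.05 s, during which the arm holds its last target. There are 200 camera calls.

## Working session

There is one attempt and no reset: what is moved stays moved. The work goes in short steps, Python scripts to look and compute and a tool call to move; the robot and the scene stay as the last step left them, time stands still between calls to the robot, and variables do not carry over. Pictures are saved under pics/ and viewed, at most 10 in all, crops included, and the job is handed in when it is done.

Besides the shell and the picture viewer there is one more tool, called after ">>>" by a JSON object that holds its "method" and its "body". arm_command: Moves the arm, as the interface text tells. Its arguments: {"type":"object","properties":{"motion":{"type":"array"},"jaw":{"type":"number"},"newtons":{"type":"number"}},"required":["motion"]}

```bash
mkdir -p pics
cat > h.py <<'E'
import numpy as np, cv2
from workcell import env
def ray(cam,px):
    m=env.camera_model(cam); d=np.array([(px[0]-m['cx'])/m['fx'],(px[1]-m['cy'])/m['fy']])
    u=d.copy()
    for _ in range(20): u=d/(1+m['k1']*(u@u))
    return np.array(m['eye'],float), np.array(m['rotation'],float)@np.array([u[0],u[1],1.0])
def at_z(cam,px,z):
    e,r=ray(cam,px); return e+r*(z-e[2])/r[2]
def at_d(cam,px,d):
    e,r=ray(cam,px); return e+r*d
E
python3 - <<'E'
from h import *
s=env.state(); print(s)
ims=[]
Z=dict(pin=40,bar_end=40,stop=18,tab=85,bar=18,housing=18,jig=0,carton=18,tape=0,bin=0,spray=0)
for c in ('top','scene'):
    m=env.camera_model(c); print(c,m)
    p,d=env.grab_frame(c); cv2.imwrite(f'pics/{c}0.png',p); np.save(f'{c}0.npy',d)
    for n,z in Z.items():
        for o in env.pinpoint(c,n)[:2]:
            px=o['location']; print(c,n,round(o['score'],2),np.round(px),np.round(at_z(c,px,z),1))
E
```

```text
{'time_s': 0.0, 'qpos': array([-7.74077056e+01,  1.83515835e+01,  8.97056208e+01,  5.31220406e-04,
        7.20423873e+01, -1.14591588e+00]), 'qvel': array([ 0.00464838,  0.08891197,  0.17230328,  0.00050288, -0.10459357,
       -0.06254553]), 'effort': array([-3.33490880e-04, -4.12462842e+01, -2.31976354e+01,  7.28317956e-02,
        4.57170547e-02, -1.55595626e-04]), 'ee_pos': array([ 136.45615197, -558.09320864,  227.12614406]), 'ee_rot': array([-1.79900438e+02, -2.49665302e-03,  1.37380439e+01]), 'force': array([-0.89106025, -0.09747615,  0.30768182]), 'torque': array([-0.00505432, -0.0060635 ,  0.01565654]), 'gripper_force': 0.0, 'gripper_width': 91.10386868194878}
top {'fx': 498.4707818089961, 'fy': 498.4707818089961, 'cx': 324.1267215842704, 'cy': 241.4312451132475, 'k1': 0.0176248701432438, 'eye': array([ 360.71325599,   36.82590016, 1360.87439428]), 'rotation': array([-173.8277919 ,    0.4907432 ,  -91.42995038])}Traceback (most recent call last):
  File "<stdin>", line 10, in <module>
  File "h.py", line 9, in at_z
    e,r=ray(cam,px); return e+r*(z-e[2])/r[2]
                                         ~^^^
IndexError: invalid index to scalar variable.
```

```bash
sed -i "s/np.array(m\['rotation'\],float)@/Rotation.from_euler('xyz',m['rotation'],degrees=True).as_matrix()@/; 1a from scipy.spatial.transform import Rotation" h.py
python3 - <<'E'
from h import *
Z=dict(pin=40,bar_end=40,stop=18,tab=85,bar=18,housing=18,jig=0,carton=18,tape=0,bin=0,spray=0)
for c in ('top','scene'):
    p,d=env.grab_frame(c); cv2.imwrite(f'pics/{c}0.png',p); np.save(f'{c}0.npy',d)
    print(c, env.camera_model(c)['eye'])
    for n,z in Z.items():
        for o in env.pinpoint(c,n)[:2]:
            px=o['location']; print(c,n,round(o['score'],2),np.round(px),np.round(at_z(c,px,z),1))
E
```

```text
top [ 360.71325599   36.82590016 1360.87439428]
top pin 0.57 [411. 223.] [ 546.8 -188.3   40. ]
top bar_end 0.97 [335. 239.] [508.5  16.3  40. ]
top stop 0.72 [349. 196.] [628.5 -26.4  18. ]
top tab 0.81 [300. 188.] [641.9 104.4  85. ]
top tab 0.74 [315. 197.] [614.9  65.4  85. ]
top bar 0.94 [409. 227.] [ 539.3 -186.2   18. ]
top housing 0.62 [311. 199.] [624.9  78.5  18. ]
top jig 0.79 [406. 226.] [ 545. -180.    0.]
top carton 0.63 [395. 187.] [ 651.8 -153.    18. ]
top tape 0.72 [494. 256.] [ 456.5 -416.8    0. ]
top tape 0.71 [333. 240.] [511.2  20.1   0. ]
top bin 0.56 [164. 304.] [349.6 483.6   0. ]
top bin 0.42 [313. 196.] [634.2  71.4   0. ]
top spray 0.63 [206. 224.] [565.5 370.8   0. ]
scene [795.43166713 539.85748041 892.05032388]
scene pin 0.69 [262. 188.] [ 543.5 -182.7   40. ]
scene bar_end 0.94 [319. 239.] [500.4  18.9  40. ]
scene stop 0.81 [259. 262.] [639.1  -9.4  18. ]
scene tab 0.91 [274. 282.] [645.1  89.3  85. ]
scene bar 0.87 [264. 194.] [ 541.9 -183.1   18. ]
scene bar 0.42 [262. 186.] [ 535.6 -207.1   18. ]
scene housing 0.57 [281. 289.] [628.4  74.7  18. ]
scene jig 0.89 [267. 198.] [ 534.7 -180.5    0. ]
scene carton 0.94 [226. 222.] [ 657.2 -151.    18. ]
scene tape 0.64 [261. 130.] [ 439.6 -413.5    0. ]
scene bin 0.94 [512. 389.] [346.6 478.    0. ]
scene spray 0.78 [382. 398.] [568.1 368.9   0. ]
```

View pics/top0.png

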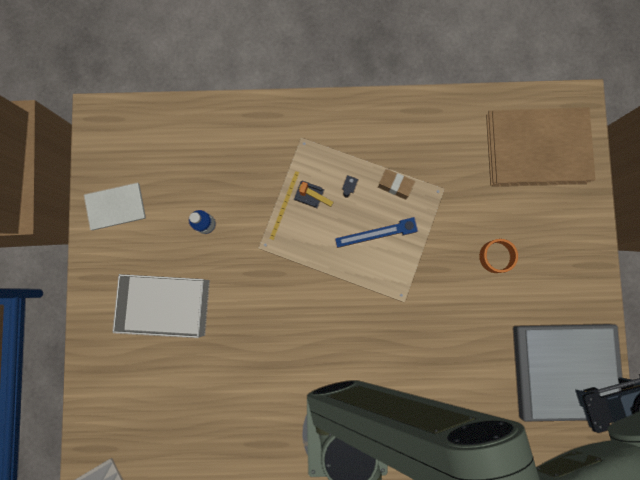

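View pics/scene0.png

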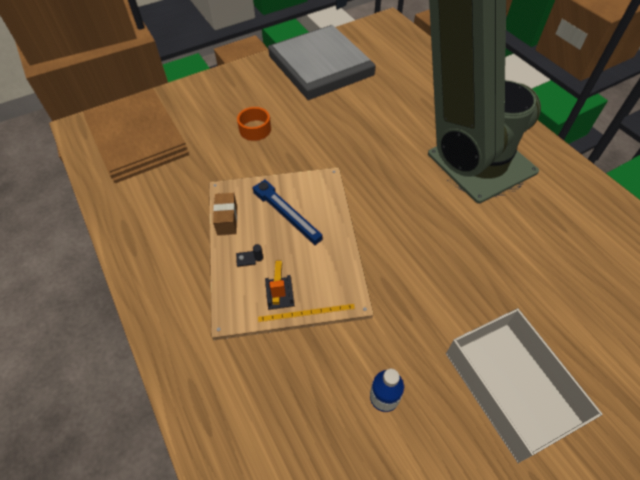

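```bash
cat >> h.py <<'E'
def cloud(cam,d):
    m=env.camera_model(cam); R=Rotation.from_euler('xyz',m['rotation'],degrees=True).as_matrix()
    K=np.array([[m['fx'],0,m['cx']],[0,m['fy'],m['cy']],[0,0,1]])
    v,u=np.mgrid[0:480,0:640]
    # k1 model on slopes equals OpenCV's first radial term
    n=cv2.undistortPoints(np.stack([u,v],-1).reshape(-1,1,2).astype(float),K,np.array([m['k1'],0,0,0])).reshape(480,640,2)
    P=np.dstack([n,np.ones((480,640))])*d[...,None]
    return P@R.T+np.array(m['eye'])
E
python3 - <<'E'
from h import *
A=[]
for c in ('top','scene'):
    d=np.load(f'{c}0.npy'); P=cloud(c,d); im=cv2.imread(f'pics/{c}0.png')
    x,y,z=P[...,0],P[...,1],P[...,2]
    reg=(x>350)&(x<760)&(y>-300)&(y<240)&(d>0)
    bench=np.median(z[reg&(z<9)]); 
    m=(reg&(z-bench>9)).astype(np.uint8)
    n,l,st,_=cv2.connectedComponentsWithStats(m); k=1+np.argmax(st[1:,4])
    pts=P[l==k][:,:2].astype(np.float32)
    r=cv2.minAreaRect(pts); print(c,'bench',bench,'board',np.median(z[l==k]),r,np.round(cv2.boxPoints(r),1).tolist())
    # tall things
    for lo,hi in((30,46),(52,64),(76,95)):
        t=((l==k)&(z-bench>lo)&(z-bench<hi)).astype(np.uint8)
        n2,l2,s2,_=cv2.connectedComponentsWithStats(t)
        for j in range(1,n2):
            if s2[j,4]>5: print(lo,hi,s2[j].tolist(),np.round(P[l2==j].mean(0),1))
    hsv=cv2.cvtColor(im,cv2.COLOR_BGR2HSV)
    b=(l==k)&(hsv[...,0]>100)&(hsv[...,0]<125)&(hsv[...,1]>150)
    print('bar rect', cv2.minAreaRect(P[b][:,:2].astype(np.float32)), np.median(z[b]))
    Y,X,w,h=(130,255,195,180) if c=='top' else (160,200,180,180)
    A.append(cv2.resize(im[Y:Y+h,X:X+180],(400*1,400),interpolation=cv2.INTER_CUBIC))
cv2.imwrite('pics/z0.png',np.hstack(A))
E
```

```text
top bench 0.78091140077413 board 19.25382576493064 ((569.0582885742188, -32.32568359375), (420.396240234375, 330.9335021972656), 68.31098175048828) [[337.6000061035156, -166.5], [645.0999755859375, -288.79998779296875], [800.5, 101.80000305175781], [493.0, 224.10000610351562]]
30 46 [350, 177, 4, 5, 7] [673.7 -33.   32.1]
30 46 [301, 180, 33, 27, 228] [633.7  58.8  39.3]
30 46 [378, 186, 29, 14, 47] [ 631.8 -145.1   38.7]
30 46 [343, 192, 5, 5, 8] [629.3 -13.5  38.5]
30 46 [295, 196, 22, 11, 76] [613.9  91.9  39.3]
30 46 [335, 217, 83, 30, 826] [523.  -98.3  40.7]
52 64 [379, 184, 31, 13, 40] [ 634.1 -141.1   58.5]
52 64 [344, 188, 7, 7, 43] [634.2 -19.4  60.1]
76 95 [300, 182, 8, 12, 62] [642.5  94.8  85.3]
bar rect ((520.6079711914062, -93.66902923583984), (35.288047790527344, 213.9527587890625), 12.603738784790039) 40.76149133064848
scene bench 0.9632319097789264 board 19.337506741508605 ((567.8501586914062, -31.03985595703125), (423.3135986328125, 330.33636474609375), 68.33338165283203) [[336.20001220703125, -166.8000030517578], [643.2000122070312, -288.70001220703125], [799.5, 104.69999694824219], [492.5, 226.60000610351562]]
30 46 [252, 179, 71, 65, 979] [523.4 -89.3  40.3]
30 46 [215, 201, 22, 32, 109] [ 659.3 -121.6   39. ]
30 46 [254, 252, 9, 7, 38] [636.8 -11.   39.4]
30 46 [239, 256, 5, 3, 6] [670.  -33.2  31.8]
30 46 [274, 261, 8, 20, 138] [617.4  44.   39.7]
30 46 [287, 275, 7, 27, 105] [614.6  95.   40.4]
30 46 [265, 278, 6, 27, 110] [657.8  77.1  40.1]
30 46 [272, 294, 14, 11, 63] [649.9 104.2  40. ]
52 64 [214, 207, 21, 21, 87] [ 664.9 -115.4   59.1]
52 64 [253, 244, 9, 10, 72] [634.6 -16.3  59.7]
52 64 [271, 291, 15, 5, 44] [645.  102.1  58.7]
76 95 [270, 280, 15, 10, 114] [643.2  98.   84.4]
bar rect ((523.6453247070312, -90.77226257324219), (38.184669494628906, 217.38333129882812), 11.677428245544434) 40.07293071361562
```

View pics/z0.png

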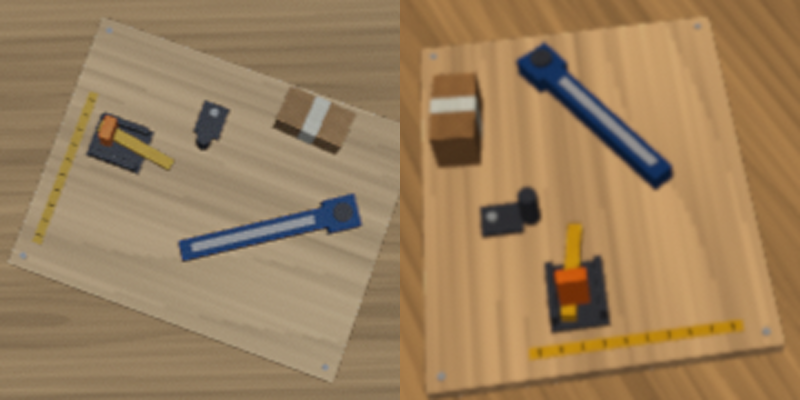

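The top picture shows the bar running from its eye at (411,223) to its free end at (335,239). The stop post is at (347,191) and the orange tab at (303,187). The wedge's thin end is at about (332,203), pointing to the pin. The estimates agree: pin about (541,-184), jig yaw -21.7°, post (634,-17), bar about 33° from home.

I'll turn the tool to the jig's axes with the jaws closed, then approach high.

>>> {"method": "arm_command", "body": {"motion": [{"offset": [0,0,0],"spin": 0.156},{"offset": [0,0,0],"spin": 0.156},{"offset": [0,0,0],"spin": 0.156},{"offset": [0,0,0],"spin": 0.156}], "jaw": 0, "newtons": 20}}

```text
time_s: 1.8
ee_pos: [136.6, -558.6, 228.0]
ee_rot: [180.0, -0.0, -22.3]
force: [0.3, 0.2, -0.2]
gripper_width: 54.1
gripper_force: 0.0
```

>>> {"method": "arm_command", "body": {"motion": [{"offset": [0.007,-0.05,0],"spin": 0},{"offset": [0.007,-0.05,0],"spin": 0},{"offset": [0.007,-0.05,0],"spin": 0},{"offset": [0.007,-0.05,0],"spin": 0},{"offset": [0.007,-0.05,0],"spin": 0}]}}

```text
time_s: 2.42
ee_pos: [263.4, -338.5, 228.2]
ee_rot: [180.0, -0.0, -22.0]
force: [1.0, -0.5, 0.7]
gripper_width: 4.1
gripper_force: 0.0
```

>>> {"method": "arm_command", "body": {"motion": [{"offset": [0.007,-0.05,0],"spin": 0},{"offset": [0.007,-0.05,0],"spin": 0},{"offset": [0.007,-0.05,0],"spin": 0},{"offset": [0.007,-0.05,0],"spin": 0},{"offset": [0.007,-0.05,0],"spin": 0}]}}

```text
time_s: 3.05
ee_pos: [389.6, -119.8, 228.3]
ee_rot: [180.0, -0.1, -22.0]
force: [0.7, -0.1, -0.3]
gripper_width: 0.5
gripper_force: 0.0
```

>>> {"method": "arm_command", "body": {"motion": [{"offset": [0.01,-0.06,0],"spin": 0},{"offset": [0.01,-0.06,0],"spin": 0},{"offset": [0,0,0.05],"spin": 0},{"offset": [0,0,0.05],"spin": 0},{"offset": [0,0,0.04],"spin": 0}]}}

```text
time_s: 3.68
ee_pos: [452.0, -17.1, 86.4]
ee_rot: [180.0, 0.0, -22.0]
force: [0.2, -0.4, 0.2]
gripper_width: 0.2
gripper_force: 0.0
```

Run:
```python
from h import *
p,d=env.grab_frame('top'); q,_=env.grab_frame('scene')
s=env.state(); print(s['ee_pos'])
cv2.imwrite('pics/a1.png',np.hstack([cv2.resize(p[130:310,255:455],(400,360),interpolation=3),cv2.resize(q[150:350,200:400],(400,360),interpolation=3)]))
```

```text
[449.18691653 -17.18306596  84.7211068 ]
```

View pics/a1.png

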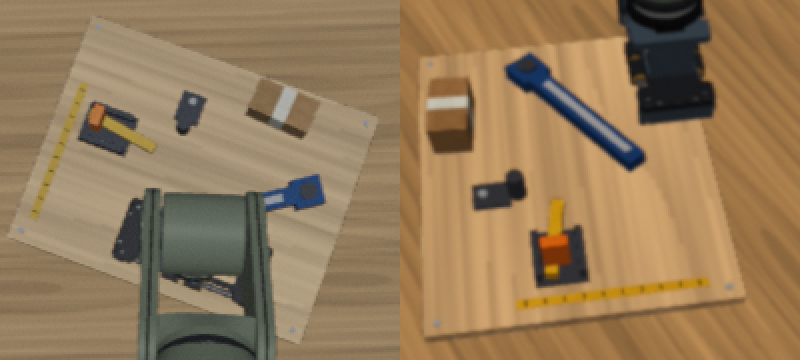

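The gripper is clear on the robot's side of the bar, which the scene view shows running from (527,70) to (635,158). I'll descend, then push.

>>> {"method": "arm_command", "body": {"motion": [{"offset": [0,0,0.024],"spin": 0},{"offset": [0,0,0.024],"spin": 0},{"offset": [0,0,0],"spin": 0},{"offset": [0.005,-0.001,0],"spin": 0},{"offset": [0.005,-0.001,0],"spin": 0}]}}

```text
time_s: 4.4
ee_pos: [464.1, -19.6, 41.4]
ee_rot: [-179.9, -0.2, -22.0]
force: [-0.2, 0.4, 0.3]
gripper_width: 0.6
gripper_force: 0.0
```

>>> {"method": "arm_command", "body": {"motion": [{"offset": [0.005,-0.001,0],"spin": 0},{"offset": [0.005,-0.001,0],"spin": 0},{"offset": [0.005,-0.001,0],"spin": 0},{"offset": [0.005,-0.001,0],"spin": 0},{"offset": [0.005,-0.001,0],"spin": 0}]}}

```text
time_s: 5.03
ee_pos: [487.2, -24.1, 39.7]
ee_rot: [180.0, 0.1, -22.0]
force: [-1.3, 1.9, 0.9]
gripper_width: 0.5
gripper_force: 0.9
```

>>> {"method": "arm_command", "body": {"motion": [{"offset": [0.005,-0.001,0],"spin": 0},{"offset": [0.005,-0.001,0],"spin": 0},{"offset": [0.005,-0.001,0],"spin": 0},{"offset": [0.005,-0.001,0],"spin": 0},{"offset": [0.005,-0.001,0],"spin": 0}]}}

```text
time_s: 5.65
ee_pos: [512.9, -28.9, 39.9]
ee_rot: [-180.0, -0.0, -22.0]
force: [-1.9, 0.8, -0.1]
gripper_width: 0.4
gripper_force: 1.0
```

>>> {"method": "arm_command", "body": {"motion": [{"offset": [0.005,-0.001,0],"spin": 0},{"offset": [0.005,-0.001,0],"spin": 0},{"offset": [0.005,-0.001,0],"spin": 0},{"offset": [0.005,-0.001,0],"spin": 0},{"offset": [0.005,-0.001,0],"spin": 0}]}}

```text
time_s: 6.28
ee_pos: [538.0, -33.6, 39.9]
ee_rot: [-180.0, -0.0, -22.0]
force: [-1.6, 2.5, 0.4]
gripper_width: 0.7
gripper_force: 1.0
```

>>> {"method": "arm_command", "body": {"motion": [{"offset": [0.005,-0.001,0],"spin": 0},{"offset": [0.005,-0.001,0],"spin": 0},{"offset": [0.005,-0.001,0],"spin": 0},{"offset": [0.004,-0.001,0],"spin": 0}]}}

```text
time_s: 6.78
ee_pos: [557.1, -37.2, 39.9]
ee_rot: [180.0, -0.0, -22.0]
force: [-2.0, 0.4, -0.7]
gripper_width: 0.1
gripper_force: 1.1
```

Run:
```python
from h import *
q,_=env.grab_frame('scene'); print(env.state()['ee_pos'],env.state()['force'])
cv2.imwrite('pics/a2.png',cv2.resize(q[150:350,200:400],(600,600),interpolation=3))
```

```text
[557.6631595  -37.37212678  39.95590828] [-0.20240553  0.07484849  0.05572532]
```

View pics/a2.png

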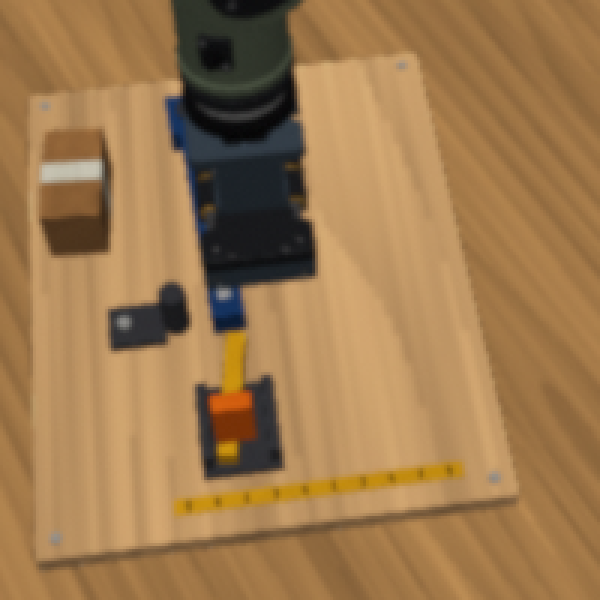

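The bar's end at (228,310) has passed the wedge's tip at (237,335) without touching it. About 10 mm is left to the post at (175,305), so I'll go gently from here.

>>> {"method": "arm_command", "body": {"motion": [{"offset": [0.002,0,0],"spin": 0},{"offset": [0.002,0,0],"spin": 0},{"offset": [0.002,0,0],"spin": 0},{"offset": [0.001,0,0],"spin": 0},{"offset": [0.001,0,0],"spin": 0}]}}

```text
time_s: 7.45
ee_pos: [564.1, -39.9, 40.0]
ee_rot: [-180.0, 0.0, -22.0]
force: [-1.0, 2.6, 0.6]
gripper_width: 0.4
gripper_force: 1.3
```

>>> {"method": "arm_command", "body": {"motion": [{"offset": [0.001,0,0],"spin": 0},{"offset": [0.001,0,0],"spin": 0}]}}

```text
time_s: 7.7
ee_pos: [565.8, -40.7, 39.9]
ee_rot: [180.0, 0.0, -22.0]
force: [-1.9, 3.0, -0.1]
gripper_width: 0.5
gripper_force: 1.5
```

>>> {"method": "arm_command", "body": {"motion": [{"offset": [0.001,0,0],"spin": 0},{"offset": [0.001,0,0],"spin": 0}]}}

```text
time_s: 7.95
ee_pos: [567.9, -41.5, 39.9]
ee_rot: [-180.0, -0.0, -22.0]
force: [-2.1, 3.4, 0.4]
gripper_width: 0.5
gripper_force: 1.3
```

>>> {"method": "arm_command", "body": {"motion": [{"offset": [0.001,0,0],"spin": 0},{"offset": [0.001,0,0],"spin": 0}]}}

```text
time_s: 8.2
ee_pos: [568.1, -41.6, 39.9]
ee_rot: [180.0, 0.2, -22.0]
force: [-5.7, 6.4, 5.4]
gripper_width: 0.9
gripper_force: 4.1
```

>>> {"method": "arm_command", "body": {"motion": [{"offset": [0.0008,0,0],"spin": 0},{"offset": [0,0,0],"spin": 0}]}}

```text
time_s: 8.45
ee_pos: [568.2, -41.6, 39.9]
ee_rot: [180.0, 0.3, -22.0]
force: [-7.2, 6.8, 4.5]
gripper_width: 0.6
gripper_force: 4.3
```

>>> {"method": "arm_command", "body": {"motion": [{"offset": [0.001,0,0],"spin": 0},{"offset": [0.0005,0,0],"spin": 0}]}}

```text
time_s: 8.7
ee_pos: [568.2, -41.6, 40.0]
ee_rot: [180.0, 0.5, -22.1]
force: [-9.7, 7.9, 9.5]
gripper_width: 0.4
gripper_force: 6.2
```

>>> {"method": "arm_command", "body": {"motion": [{"offset": [0,0,0],"spin": 0}]}}

```text
time_s: 8.82
ee_pos: [568.3, -41.6, 40.0]
ee_rot: [180.0, 0.5, -22.1]
force: [-8.6, 8.2, 8.1]
gripper_width: 0.0
gripper_force: 5.9
```

>>> {"method": "arm_command", "body": {"motion": [{"offset": [0.0008,0,0],"spin": 0},{"offset": [0,0,0],"spin": 0},{"offset": [0,0,0],"spin": 0},{"offset": [0,0,0],"spin": 0},{"offset": [0,0,0],"spin": 0}]}}

```text
time_s: 9.45
ee_pos: [568.3, -41.7, 40.0]
ee_rot: [180.0, 0.6, -22.1]
force: [-10.8, 9.3, 9.5]
gripper_width: 0.2
gripper_force: 6.7
```

>>> {"method": "arm_command", "body": {"motion": [{"offset": [0,0,0],"spin": 0},{"offset": [0,0,0],"spin": 0}]}}

```text
time_s: 9.7
ee_pos: [568.3, -41.7, 40.0]
ee_rot: [180.0, 0.6, -22.1]
force: [-10.7, 8.6, 10.8]
gripper_width: 0.4
gripper_force: 6.7
```

Held at about 13 N along the push for more than 0.6 s. Backing off now, then over to the outer side of the tab.

>>> {"method": "arm_command", "body": {"motion": [{"offset": [-0.003,0,0],"spin": 0},{"offset": [-0.006,0,0],"spin": 0},{"offset": [-0.026,0,0],"spin": 0},{"offset": [0,0,-0.06],"spin": 0},{"offset": [0,0,-0.06],"spin": 0}]}}

```text
time_s: 10.32
ee_pos: [540.3, -31.0, 161.1]
ee_rot: [179.9, -0.1, -22.0]
force: [1.2, 0.5, 0.4]
gripper_width: 0.8
gripper_force: 0.0
```

>>> {"method": "arm_command", "body": {"motion": [{"offset": [0,-0.05,0],"spin": 0},{"offset": [0.01,-0.05,0],"spin": 0},{"offset": [0.02,-0.05,0],"spin": 0},{"offset": [0.018,-0.052,0],"spin": 0},{"offset": [0,0,0],"spin": 0}]}}

```text
time_s: 10.95
ee_pos: [663.0, 141.3, 159.1]
ee_rot: [-179.9, -0.2, -21.8]
force: [0.3, -0.8, -0.6]
gripper_width: 0.7
gripper_force: 0.0
```

Run:
```python
from h import *
p,_=env.grab_frame('top');q,_=env.grab_frame('scene'); print(env.state()['ee_pos'],env.state()['force'])
for c in('top','scene'):
  for n,z in(('tab',85),('bar_end',40)):
    for o in env.pinpoint(c,n)[:1]: print(c,n,o['score'],np.round(at_z(c,o['location'],z),1))
cv2.imwrite('pics/a3.png',np.hstack([cv2.resize(p[130:310,255:455],(400,360),interpolation=3),cv2.resize(q[150:350,200:400],(400,360),interpolation=3)]))
```

```text
[660.50117283 138.58618003 159.38904311] [-1.20428082 -0.43707411 -0.23627249]
top tab 0.59 [649.1 105.3  85. ]
top bar_end 0.83 [625.5   5.5  40. ]
scene tab 0.43 [381.9 481.1  85. ]
scene bar_end 0.48 [ 660.3 -137.4   40. ]
```

View pics/a3.png

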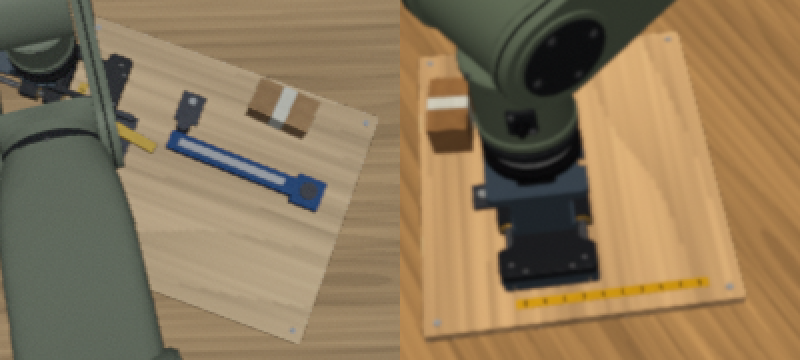

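The bar now lies along the post: its end is at (175,140) in the left crop, next to the post at (183,128). The wedge's tip at (153,148) is still clear. Descending behind the tab.

>>> {"method": "arm_command", "body": {"motion": [{"offset": [0,0,0.05],"spin": 0},{"offset": [0,0,0.049],"spin": 0},{"offset": [0,0,0],"spin": 0},{"offset": [0,0.005,0],"spin": 0},{"offset": [0,0.005,0],"spin": 0}]}}

```text
time_s: 11.88
ee_pos: [658.1, 129.5, 63.8]
ee_rot: [-179.9, -0.2, -22.0]
force: [0.3, 0.4, 0.8]
gripper_width: 0.2
gripper_force: 0.0
```

>>> {"method": "arm_command", "body": {"motion": [{"offset": [0,0.004,0],"spin": 0},{"offset": [0,0.003,0],"spin": 0},{"offset": [0,0.003,0],"spin": 0},{"offset": [0,0.003,0],"spin": 0}]}}

```text
time_s: 12.38
ee_pos: [651.6, 117.5, 60.9]
ee_rot: [180.0, -0.0, -22.0]
force: [0.2, -0.1, 0.9]
gripper_width: 0.6
gripper_force: 0.0
```

>>> {"method": "arm_command", "body": {"motion": [{"offset": [0,0.002,0],"spin": 0},{"offset": [0,0.002,0],"spin": 0},{"offset": [0,0.002,0],"spin": 0}]}}

```text
time_s: 12.75
ee_pos: [649.6, 112.5, 60.9]
ee_rot: [-179.9, -0.0, -22.0]
force: [1.3, 1.9, -1.3]
gripper_width: 0.6
gripper_force: 1.0
```

>>> {"method": "arm_command", "body": {"motion": [{"offset": [0,0.0015,0],"spin": 0},{"offset": [0,0.0015,0],"spin": 0},{"offset": [0,0.0015,0],"spin": 0}]}}

```text
time_s: 13.12
ee_pos: [647.8, 107.9, 60.8]
ee_rot: [-180.0, -0.0, -22.0]
force: [1.3, 2.2, -0.8]
gripper_width: 0.4
gripper_force: 1.0
```

>>> {"method": "arm_command", "body": {"motion": [{"offset": [0,0.0015,0],"spin": 0},{"offset": [0,0.0015,0],"spin": 0},{"offset": [0,0.0015,0],"spin": 0}]}}

```text
time_s: 13.5
ee_pos: [646.1, 103.6, 60.9]
ee_rot: [180.0, -0.0, -22.0]
force: [1.6, 1.3, -1.1]
gripper_width: 0.6
gripper_force: 1.0
```

>>> {"method": "arm_command", "body": {"motion": [{"offset": [0,0.0015,0],"spin": 0},{"offset": [0,0.0015,0],"spin": 0},{"offset": [0,0.0015,0],"spin": 0}]}}

```text
time_s: 13.88
ee_pos: [644.4, 99.5, 60.9]
ee_rot: [180.0, -0.0, -22.0]
force: [1.4, 0.7, -1.2]
gripper_width: 0.6
gripper_force: 1.0
```

>>> {"method": "arm_command", "body": {"motion": [{"offset": [0,0.0015,0],"spin": 0},{"offset": [0,0.0015,0],"spin": 0}]}}

```text
time_s: 14.12
ee_pos: [643.4, 97.0, 60.9]
ee_rot: [-180.0, -0.0, -22.0]
force: [2.5, 3.8, -2.4]
gripper_width: 0.4
gripper_force: 2.0
```

>>> {"method": "arm_command", "body": {"motion": [{"offset": [0,0.001,0],"spin": 0},{"offset": [0,0.001,0],"spin": 0}]}}

```text
time_s: 14.38
ee_pos: [643.0, 96.0, 61.0]
ee_rot: [-179.9, -0.0, -22.0]
force: [2.1, 7.1, -2.7]
gripper_width: 0.7
gripper_force: 3.4
```

>>> {"method": "arm_command", "body": {"motion": [{"offset": [0,0.001,0],"spin": 0},{"offset": [0,0,0],"spin": 0}]}}

```text
time_s: 14.62
ee_pos: [642.8, 95.5, 61.0]
ee_rot: [-179.8, -0.0, -22.0]
force: [3.5, 6.9, -3.5]
gripper_width: 0.6
gripper_force: 3.6
```

>>> {"method": "arm_command", "body": {"motion": [{"offset": [0,0.001,0],"spin": 0},{"offset": [0,0.001,0],"spin": 0},{"offset": [0,0,0],"spin": 0}]}}

```text
time_s: 15.0
ee_pos: [642.5, 94.7, 61.1]
ee_rot: [-179.7, -0.1, -22.1]
force: [3.5, 10.0, -3.6]
gripper_width: 0.5
gripper_force: 5.1
```

>>> {"method": "arm_command", "body": {"motion": [{"offset": [0,0.001,0],"spin": 0},{"offset": [0,0,0],"spin": 0}]}}

```text
time_s: 15.25
ee_pos: [642.4, 94.3, 61.1]
ee_rot: [-179.7, -0.1, -22.1]
force: [4.0, 10.9, -3.6]
gripper_width: 0.5
gripper_force: 5.9
```

>>> {"method": "arm_command", "body": {"motion": [{"offset": [0,0.001,0],"spin": 0},{"offset": [0,0.0008,0],"spin": 0},{"offset": [0,0,0],"spin": 0}]}}

```text
time_s: 15.62
ee_pos: [642.1, 93.6, 61.1]
ee_rot: [-179.6, -0.1, -22.1]
force: [5.7, 14.3, -5.4]
gripper_width: 0.4
gripper_force: 7.4
```

About 15.4 N on the tab. I'll hold briefly, then let go.

>>> {"method": "arm_command", "body": {"motion": [{"offset": [0,0,0],"spin": 0},{"offset": [0,0,0],"spin": 0},{"offset": [0,0,0],"spin": 0}]}}

```text
time_s: 16.0
ee_pos: [642.1, 93.7, 61.1]
ee_rot: [-179.6, -0.1, -22.1]
force: [4.5, 14.8, -5.3]
gripper_width: 0.5
gripper_force: 7.4
```

>>> {"method": "arm_command", "body": {"motion": [{"offset": [0,-0.003,0],"spin": 0},{"offset": [0,-0.005,0],"spin": 0},{"offset": [0,-0.025,0],"spin": 0},{"offset": [0,0,-0.06],"spin": 0},{"offset": [0,0,-0.06],"spin": 0}]}}

```text
time_s: 16.62
ee_pos: [652.7, 121.3, 181.7]
ee_rot: [179.9, 0.1, -22.0]
force: [1.0, -0.3, 0.3]
gripper_width: 0.3
gripper_force: 0.0
```

>>> {"method": "arm_command", "body": {"motion": [{"offset": [-0.05,0,-0.02],"spin": 0},{"offset": [-0.06,0,0],"spin": 0},{"offset": [-0.06,0,0],"spin": 0},{"offset": [-0.05,0,0],"spin": 0},{"offset": [0,0,0],"spin": 0}]}}

```text
time_s: 17.25
ee_pos: [446.1, 204.0, 201.6]
ee_rot: [180.0, 0.0, -21.8]
force: [0.9, -0.2, 0.2]
gripper_width: 0.4
gripper_force: 0.0
```

Run:
```python
from h import *
p,_=env.grab_frame('top');q,_=env.grab_frame('scene'); print(env.state()['ee_pos'],env.state()['force'])
cv2.imwrite('pics/a4.png',np.hstack([cv2.resize(p[130:310,255:455],(400,360),interpolation=3),cv2.resize(q[150:350,200:400],(400,360),interpolation=3)]))
```

```text
[449.40291057 203.36295104 201.58821458] [ 0.97459707  1.10641559 -0.02313345]
```

View pics/a4.png

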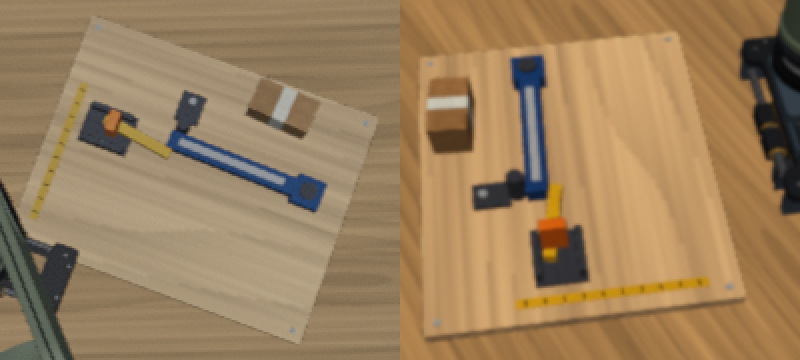

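The wedge, with its tip at (168,152) on the left and (555,190) on the right, sits behind the bar's end corner. The bar rests on the post at (515,183) on the right, the bystanders are in place and the arm is clear. Handing in.

```bash
python3 -c "
from workcell import env
print(env.job_done())"
```

```text
the job is handed in; nothing more can be done
None
```

I pressed the bar on the post at about 13 N for more than 0.5 s, then drove the wedge bolt in with about 15 N on the tab and let go. In the last picture the bar sits between post and wedge, the arm is clear and the carton stands where it was; I handed the job in at about 17 s and got no verdict back.

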